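Snap the pressure stopper onto the bottle and tug it to prove it holds

ROBOT

A 6-joint arm with a two-finger parallel gripper is mounted at the origin on a cart in front of the work surface, level with it; the furniture and walls round the work are solid. World frame = base frame: x ahead of the robot, y to its left, z up, the work surface at z = 0. Lengths are in m, angles in rad, forces in N, time in s.
With the tool pointing down it reaches from about 0.35 to 0.975 m from the base axis. Payload 4.9 kg.
Tool frame: the origin (TCP) lies on the front face of the gripper's body, between the roots of the fingers; the fingertips stand ctrl.finger_overhang ahead of it and the grasp point (between the pads) lies 54 mm ahead of it (ctrl.finger_overhang is the distance from the TCP to the fingertips, in m); z points along the fingers, y is the line along which they close (so a half turn about z gives the same grasp; the last joint's range is limited). The gripper opens to 85 mm and grips with 20 to 120 N. Pads are 22 mm wide; open, the fingers measure 114 mm over their backs; the gripper's body (76 mm by 85 mm) begins 54 mm behind the grasp point. The pads swing forward as they close: fully open they stand 13 mm farther back than shut.
Start: joints at [-1.456, 0.053, 1.613, -0, 1.476, -0.119], TCP at [0.145, -0.608, 0.304] pointing down, gripper open.
Joint ranges: [-3.01, 3.01], [-1.01, 2.22], [0.06, 2.58], [-1.02, 4.17], [0.09, 2.62], [-3.14, 3.14]. Speed limits (rad/s): [2.57, 2.57, 3.14, 3.14, 3.14, 3.14].

INTERFACE

Orientations are given as a rotation vector (axis times angle).
In Python, from station import ctrl, vision gives the robot as it stands. The module is installed in compiled form; this text tells all that it offers.
- The arm moves only by the tool drive_tool, never from a script. Its argument "rows" is a list of rows, each a list of 2 entries, a list of its own where there are three numbers: the shift along the tool's x, y, z in m, then the turn about the tool's z in rad. A call has 1 to 10 rows; each row shifts and turns the commanded pose from where the row before left it, along the tool's axes as they then stand; what a row does not reach is not made up. A row lasts 1/10 s, in which the tool goes at most 50 mm and 8.59 degrees, less where a joint would pass 70% of its speed; a pose out of reach is approached as far as the arm can. A call with a gripper value outside its range is refused whole. "jaw" is the closure, from 0 (fully open) to 1 (shut), set as the call begins (left out, the last holds). The fingers move at their own pace and stop on an object; "grip_force" is the grip in N (left out, the last holds). Time passes only in rows, so rows that do not move let the fingers close. It gives the time, the measured TCP pose, the force, the opening and the grip force at its end, in the units of the state.
- ctrl.get_obs(): the state, without advancing time (a new reading comes with each control period).
- vision.get_image(name): name is "side" or "top"; returns a dict with "image" (384x512x3 uint8, blue, green, red), "vertical_fov" (degrees; the focal length in pixels is half the picture's height over the tangent of half this angle, whatever the lens; pixels are square), "cx", "cy" (the principal point, pixels), "R" (3x3) and "t" (3): a world point X has camera coordinates R X + t. Camera axes: x right, y down, z forward; pixel columns grow to the right and rows downward; lengths in m; the calibration is good to about 2 mm. A picture is of the moment at which its call begins. There is no depth.
- ctrl.finish_job(): hands the job in; it is judged then, once.
The state is a dict: "t": time; "q": joint angles; "dq": joint speeds; "effort": joint torques, N m; "tool_pos": TCP position; "tool_rot": TCP orientation; "contact_force": force on the tool from outside, world axes, zero at the start; "wrist_torque": the same for the moment, N m; "opening": finger opening in m; "grip_force": force on a finger pad.
Only numpy, scipy, OpenCV 4.12 (cv2) and the standard library are available. Lean on these libraries where they do the work, as an engineer would, in place of code of your own. Each camera call takes 0.05 s, during which the arm holds its last target. There are 200 camera calls.

TASK

Close the opened bottle with the two-clawed pressure stopper: set its plug in the mouth and press straight down, firmly but without ramming, until it is fully home and both claws have snapped under the lip. Then prove that it holds: pull straight up on the stopper with rising force to about 10 N (a kilogram), keep that pull for a moment without lifting the bottle off its coaster at all, and ease off. Leave the bottle closed and upright on its coaster, and leave the other bar things alone.

Things in the scene. Friction and masses are not known exactly. Their poses are not given: they have to be found in the camera images.
- bottle: Stout dark green bottle of thick glass, blank paper label, loose, 1.8 kg (so it lifts off at about 18 N), standing on the coaster. 89 mm body, narrow neck, 197 mm tall. Origin: centre of its underside; z up along its axis.
- bottle_lip (a point): Centre of the bottle's open mouth, level with the lip's top (197 mm above the bottle's origin); z up. Mouth: round bore 22 mm wide, 25 mm deep. Round it a lip ring 38 mm in diameter and 8 mm tall; the neck under the lip is 31 mm in diameter, so the claws can hook under it.
- coaster: Round cork coaster, 94 mm diameter, 9 mm thick, does not move. Origin: centre of its underside, on the worktop.
- stopper: Loose steel pressure stopper, 0.15 kg, 78 mm tall, upright. Origin: centre of its underside; z up. Below, a rubber plug 20 mm long, 18 mm wide, tapered to 13 mm at its foot, on which it stands; above it a rubber flange 30 mm wide, then a collar with two spring claws hanging outside at the stopper's +y and -y sides, then the barrel. Snapped on, its origin is 174 to 177 mm above the bottle's.
- stopper_barrel (a point): On the stopper's axis 57 mm above its origin, the middle of the plain barrel by which it is held: 32 mm in diameter, from 39 to 76 mm above the origin. The collar and flange under it are 30 mm wide; no claw is on the +x and -x sides, so fingers fit there, closing along the stopper's x axis. Claws and thumb tabs (out to 29 mm at +y and -y) end 37 mm above the origin.
- stopper_flange (a point): On the stopper's axis at the flange's underside, 20 mm above its origin. It meets the lip near the end and gives 3.5 mm against a spring (up to 10 N); then all is rigid. 15 to 20 N of press is surely home; over 40 N is ramming. Pulled before both claws are in, the stopper comes off with a few newtons; snapped on, it holds more than the bottle's weight.
- stopper_claw_l (a joint): Swing of the claw on the stopper's +y side, rad: 0 closed, as it hangs and when snapped under the lip; about 0.1 while spread round the lip; spring-closed. Its hook points inward, tip 17 mm from the axis. The claws' collar is screwed to a height that varies from stopper to stopper, so the hook tops lie 12 to 15 mm above the origin (claw ends 10 mm lower): the plug enters first.
- stopper_claw_r (a joint): The same for the claw on the stopper's -y side. Pressing on: the lip spreads the claws (about 10 N, some 14 to 7 mm before the end), they slide down along it (2 N) and snap in under it. When the snapped-on stopper is pulled up, the collar gives about 1 mm per 9 N.
- jigger: Bystander: steel double jigger, 47 mm diameter, 94 mm tall, loose. Origin: centre of its underside.
- shot_glass: Bystander: shot glass, 48 mm diameter, 61 mm tall, loose. Origin: centre of its underside.
- wine_stopper: Bystander: plain wine stopper without claws, 41 mm wide, 56 mm tall, standing on its cap, loose. Origin: centre of its underside.

How it is judged:
By the outcome, as a careful person would: the job done as asked, in the order asked, and still so for the second after the job is handed in, with the robot touching nothing.
It also fails if it takes over 58 s, if anything falls off the work surface, if the arm or the gripper's body presses on something with over 40 N, if the wrist force passes 120 N, or if a joint passes its speed limit or range.

## Working session

There is one attempt and no reset: what is moved stays moved. The work goes in short steps, Python scripts to look and compute and a tool call to move; the robot and the scene stay as the last step left them, time stands still between calls to the robot, and variables do not carry over. Pictures are saved under pics/ and viewed, at most 10 in all, crops included, and the job is handed in when it is done.

Besides the shell and the picture viewer there is one more tool, called after ">>>" as a command line: name --argument value ..., lists and objects as JSON in quotes. drive_tool: Moves the arm, as the interface text tells. Its arguments: {"type":"object","properties":{"rows":{"type":"array","items":{"type":"array"}},"jaw":{"type":"number"},"grip_force":{"type":"number"}},"required":["rows"]}

```bash
mkdir -p pics; cat > h.py <<'E'
import numpy as np, cv2, sys
from station import ctrl, vision
def cam(n,save=None):
    d=vision.get_image(n); 
    d['f']=d['image'].shape[0]/2/np.tan(np.radians(d['vertical_fov'])/2)
    if save: cv2.imwrite('pics/'+save,d['image'])
    return d
def ray(d,u,v):
    R=np.array(d['R']);t=np.array(d['t'])
    return -R.T@t, R.T@np.array([(u-d['cx'])/d['f'],(v-d['cy'])/d['f'],1.])
def onz(d,u,v,z):
    o,r=ray(d,u,v); return o+r*(z-o[2])/r[2]
def proj(d,X):
    c=np.array(d['R'])@np.array(X)+np.array(d['t']); return c[:2]/c[2]*d['f']+[d['cx'],d['cy']]
E
python3 - <<'E'
from h import *
a=cam('side','s0.png');b=cam('top','t0.png')
for d in(a,b): print(d['f'],d['cx'],d['cy'],np.round(ray(d,d['cx'],d['cy']),3))
o=ctrl.get_obs();print(o,ctrl.finger_overhang)
E
```

```text
413.3942810793279 255.92293302036987 189.26702260013352 [[ 0.319  0.765  0.605]
 [ 0.216 -0.833 -0.51 ]]
418.91846663839914 249.74212351894 195.3792577269248 [[ 0.473  0.01   1.228]
 [ 0.048 -0.008 -0.999]]
{'t': 0.1, 'q': array([-1.45598801e+00,  5.32892056e-02,  1.61415295e+00, -5.96356112e-06,
        1.47599233e+00, -1.18984484e-01]), 'dq': array([-3.11579552e-06, -1.70840299e-03, -2.27261070e-03,  2.11536695e-04,
       -1.46709973e-03,  1.30881688e-04]), 'effort': array([ 7.30137763e-04, -3.94899809e+01, -3.71361530e+01, -5.92051174e-05,
        3.93461072e-03, -8.05514055e-07]), 'tool_pos': array([ 0.14475236, -0.6075674 ,  0.30278908]), 'tool_rot': array([-3.11832314e+00, -3.66191134e-01,  3.28156509e-06]), 'contact_force': array([ 0.03783863,  0.28864834, -0.22670423]), 'wrist_torque': array([ 0.07796337, -0.01774125, -0.03270141]), 'grip_force': 0.0, 'opening': 0.08549795858690844} 0.0726
```

View pics/s0.png

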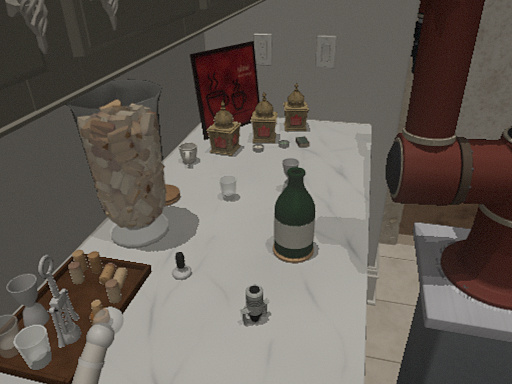

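View pics/t0.png

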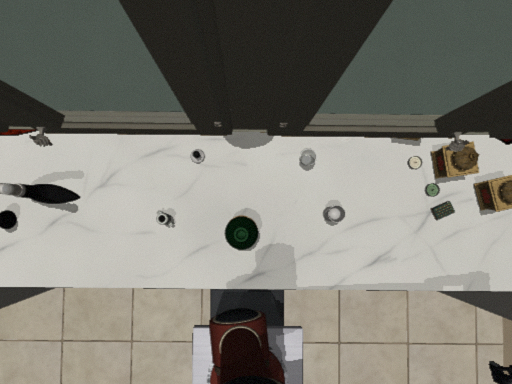

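The side view shows the bottle at about (295,215), the stopper at (254,303), the wine stopper at (181,265), the shot glass at (228,188) and the jigger at (290,172). In the top view the bottle is at (242,233), the stopper at (165,219), the wine stopper at (197,156) and the jigger at (334,214). Next I zoom in on the stopper and the bottle mouth.

```bash
python3 - <<'E'
from h import *
s=cv2.imread('pics/s0.png');t=cv2.imread('pics/t0.png')
r=lambda i,x,y,w,h:cv2.resize(i[y:y+h,x:x+w],(400,300),interpolation=cv2.INTER_CUBIC)
c=np.vstack([np.hstack([r(s,220,275,80,60),r(s,255,160,80,60)]),np.hstack([r(t,145,204,40,30),r(t,218,216,48,36)])])
cv2.imwrite('pics/c0.png',c)
E
```

```text
(no output)
```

View pics/c0.png

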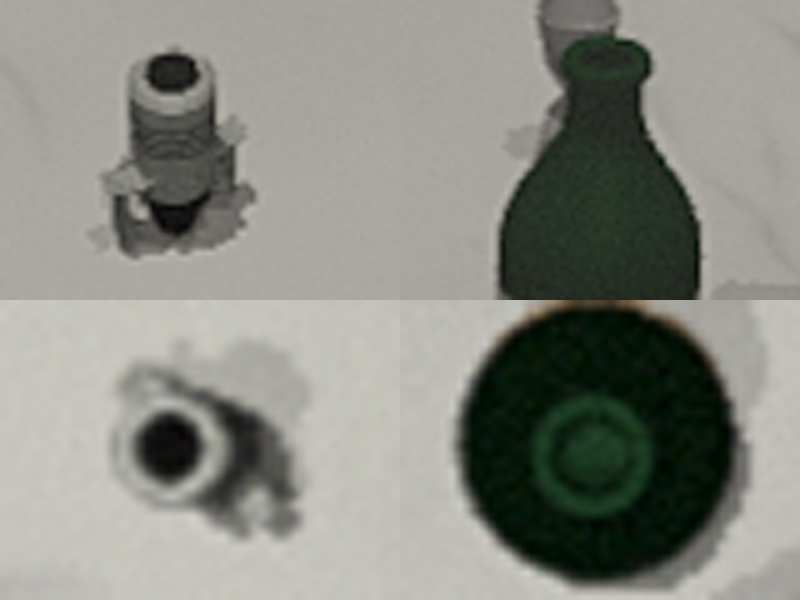

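The stopper cap (black disc) is at side (254.1,288.9) and top (161.3,218.0). Its foot is at side (255,321.7), and its tabs are at side (243.9,310.5) and (266.3,301.1). The mouth is at side (296,171.6) and top (240.6,233.9).

```bash
python3 - <<'E'
from h import *
a=cam('side');b=cam('top')
def tri(p,q):
    o1,r1=ray(a,*p);o2,r2=ray(b,*q)
    s=np.linalg.lstsq(np.c_[r1,-r2],o2-o1,rcond=None)[0]
    A=o1+r1*s[0];B=o2+r2*s[1];return (A+B)/2,np.linalg.norm(A-B)
print('cap tri',tri((254.1,288.9),(161.3,218.0)), onz(a,254.1,288.9,.078),onz(b,161.3,218,.078))
print('lip tri',tri((296,171.6),(240.6,233.9)), onz(a,296,171.6,.206),onz(b,240.6,233.9,.206))
L=onz(a,243.9,310.5,.036);R=onz(a,266.3,301.1,.036)
print('tabs',L,R,np.linalg.norm(L-R),(L+R)/2,np.degrees(np.arctan2(*(R-L)[1::-1])))
print('foot',onz(a,255,321.7,0))
E
```

```text
cap tri (array([0.46225151, 0.2419054 , 0.07846176]), np.float64(0.001810043402030253)) [0.46148659 0.24127521 0.078     ] [0.46312806 0.24221119 0.078     ]
lip tri (array([0.42696736, 0.02293085, 0.20417775]), np.float64(0.0018658912282009815)) [0.42557064 0.02607708 0.206     ] [0.42796817 0.02306098 0.206     ]
tabs [0.47744337 0.25657623 0.036     ] [0.44305185 0.22505117 0.036     ] 0.046654109433083193 [0.46024761 0.2408137  0.036     ] -137.4900039260176
foot [0.45999377 0.24616933 0.        ]
```

>>> drive_tool --rows '[[[0,0,-0.01],-0.127],[[0,0,-0.01],-0.127],[[0,0,-0.01],-0.127],[[0,0,0],-0.127],[[0.02,-0.002,0],0],[[0.04,-0.005,0],0],[[0.04,-0.005,0],0],[[0.04,-0.005,0],0],[[0.04,-0.005,0],0],[[0.04,-0.005,0],0]]' --jaw 0

```text
t: 1.2
tool_pos: [0.2899, -0.437, 0.3333]
tool_rot: [-2.928, -1.135, -0.001]
contact_force: [0.5, 0.4, -0.6]
opening: 0.0853
grip_force: 0.0
```

>>> drive_tool --rows '[[[0.04,-0.005,0],0],[[0.04,-0.005,0],0],[[0.04,-0.005,0],0],[[0.04,-0.005,0],0],[[0.04,-0.005,0],0],[[0.04,-0.005,0],0],[[0.04,-0.005,0],0],[[0.037,-0.001,0],0],[[0,0,0],0]]'

```text
t: 2.1
tool_pos: [0.4998, -0.1947, 0.3333]
tool_rot: [-2.924, -1.143, -0.001]
contact_force: [-0.5, -0.1, 0.2]
opening: 0.0855
grip_force: 0.0
```

>>> drive_tool --rows '[[[0.02,-0.025,0],0],[[0.028,-0.036,0],0],[[0.028,-0.036,0],0],[[0.028,-0.036,0],0],[[0.028,-0.036,0],0],[[0.028,-0.036,0],0],[[0.028,-0.036,0],0],[[0.028,-0.036,0],0],[[0.028,-0.036,0],0],[[0.024,-0.034,0],0]]'

```text
t: 3.1
tool_pos: [0.46, 0.24, 0.3335]
tool_rot: [-2.929, -1.136, 0.001]
contact_force: [0.8, -0.4, -0.3]
opening: 0.0853
grip_force: 0.0
```

>>> drive_tool --rows '[[[0,0,0.04],0],[[0,0,0.04],0],[[0,0,0.04],0],[[0,0,0.03],0],[[0,0,0],0],[[0,0,0],0]]'

```text
t: 3.7
tool_pos: [0.4608, 0.238, 0.184]
tool_rot: [-2.928, -1.137, 0.002]
contact_force: [0.7, 0.3, 0.9]
opening: 0.0855
grip_force: 0.0
```

```bash
python3 - <<'E'
from h import *
a=cam('side');b=cam('top')
s=a['image'];t=b['image']
c=np.hstack([cv2.resize(s[200:350,180:330],(400,400),interpolation=cv2.INTER_CUBIC),cv2.resize(t[180:260,120:200],(400,400),interpolation=cv2.INTER_CUBIC)])
cv2.imwrite('pics/c1.png',c); o=ctrl.get_obs();print(o['tool_pos'],o['q'])
E
```

```text
[0.4624111  0.23851374 0.18645646] [ 3.33111193e-01 -9.75173585e-02  1.96354972e+00  5.83416168e-06
  1.27154031e+00  1.16281469e+00]
```

View pics/c1.png

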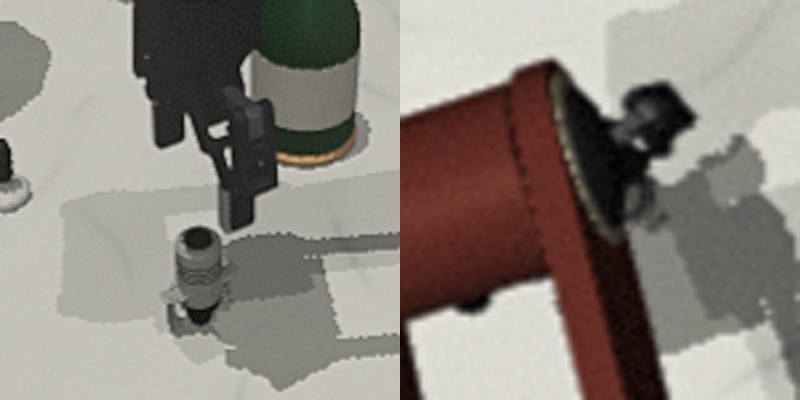

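The open fingers straddle the stopper. The finger line (168,125)–(237,210) runs across the tab line (172,298)–(230,272), so the closing direction is right. Next I descend and grip.

>>> drive_tool --rows '[[[0.002,-0.003,0],0],[[0,0,0.02],0],[[0,0,0.02],0],[[0,0,0.02],0],[[0,0,0.012],0],[[0,0,0],0],[[0,0,0],0],[[0,0,0],0]]'

```text
t: 4.6
tool_pos: [0.4617, 0.2421, 0.1135]
tool_rot: [2.928, 1.139, 0.004]
contact_force: [0.1, 0.4, -1.0]
opening: 0.0855
grip_force: 0.0
```

```bash
python3 - <<'E'
from h import *
a=cam('side')
s=a['image']
cv2.imwrite('pics/c2.png',cv2.resize(s[250:340,210:300],(500,500),interpolation=cv2.INTER_CUBIC)); o=ctrl.get_obs();print(o['tool_pos'],o['contact_force'])
E
```

```text
[0.46164397 0.24210033 0.1134307 ] [-0.31519963  0.17371958 -0.16253884]
```

View pics/c2.png

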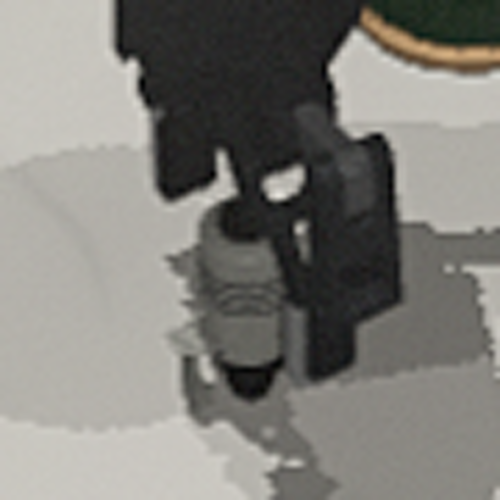

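The stopper stands between the fingers: cap at (240,215), near finger at (330,350), far finger at (185,185) in the crop. I close gently first, then firm up.

>>> drive_tool --rows '[[[0,0,0],0],[[0,0,0],0],[[0,0,0],0],[[0,0,0],0],[[0,0,0],0],[[0,0,0],0],[[0,0,0],0],[[0,0,0],0]]' --jaw 0.5 --grip_force 20

```text
t: 5.45
tool_pos: [0.4607, 0.2417, 0.1119]
tool_rot: [-2.928, -1.139, 0.0]
contact_force: [0.4, -0.5, 0.1]
opening: 0.0423
grip_force: 0.0
```

>>> drive_tool --rows '[[[0,0,0],0],[[0,0,0],0],[[0,0,0],0],[[0,0,0],0],[[0,0,0],0],[[0,0,0],0],[[0,0,0],0],[[0,0,0],0]]' --jaw 1 --grip_force 90

```text
t: 6.25
tool_pos: [0.4607, 0.2418, 0.1119]
tool_rot: [-2.928, -1.139, 0.0]
contact_force: [-0.6, 1.2, -0.0]
opening: 0.0299
grip_force: 88.5
```

>>> drive_tool --rows '[[[0,0,-0.01],0],[[0,0,-0.03],0],[[0,0,-0.03],0],[[0,0,-0.03],0],[[0,0,-0.03],0],[[0,0,-0.03],0],[[0,0,-0.03],0],[[0,0,-0.03],0],[[0,0,-0.02],0],[[0,0,0],0]]'

```text
t: 7.25
tool_pos: [0.4617, 0.242, 0.3563]
tool_rot: [2.928, 1.138, 0.011]
contact_force: [0.4, 0.5, -1.2]
opening: 0.0301
grip_force: 89.1
```

```bash
python3 - <<'E'
from h import *
a=cam('side')
s=a['image'];o=ctrl.get_obs();p=o['tool_pos'];print(p,o['contact_force'],o['opening'])
u=proj(a,p-[0,0,.08]);x,y=(u-50).astype(int);print(x,y)
for z in(.034,.074,.1119): print(z,(proj(a,p-[0,0,z])-[x,y])*5)
cv2.imwrite('pics/c3.png',cv2.resize(s[y:y+100,x:x+100],(500,500),interpolation=cv2.INTER_CUBIC))
E
```

```text
[0.46106804 0.24175523 0.35360533] [-0.54073038 -0.28277521 -1.43622542] 0.030153946987739665
201 145
0.034 [251.46602144 119.24160117]
0.074 [254.32251617 234.9798564 ]
0.1119 [256.86421139 337.9631967 ]
```

View pics/c3.png

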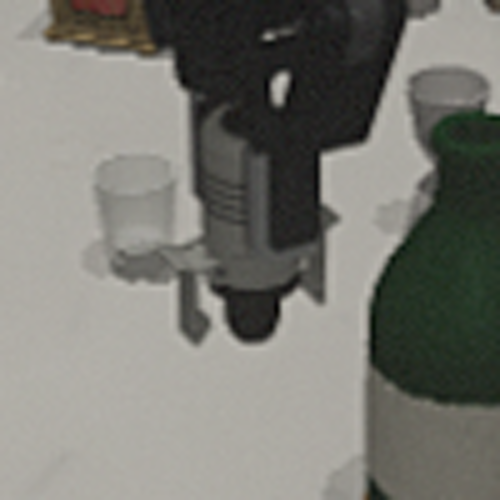

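The gripped stopper hangs upright, with its foot at about (252,335) in the crop against a predicted (257,338), so it is within 2 mm. The claws are at (195,325) and (315,285). I take it above the mouth.

>>> drive_tool --rows '[[[-0.01,0.008,0],0],[[-0.02,0.016,0],0],[[-0.022,0.017,0],0],[[-0.022,0.017,0],0],[[-0.022,0.017,0],0],[[-0.022,0.017,0],0],[[-0.022,0.018,0],0],[[-0.018,0.014,0],0],[[-0.01,0.009,0],0],[[-0.005,0.004,0],0]]'

```text
t: 8.3
tool_pos: [0.4247, 0.0223, 0.3496]
tool_rot: [-2.928, -1.135, 0.005]
contact_force: [0.7, 0.7, -1.7]
opening: 0.03
grip_force: 89.0
```

>>> drive_tool --rows '[[[0,0,0.007],0],[[0,0,0.007],0],[[0,0,0],0],[[0,0,0],0],[[0,0,0],0]]'

```text
t: 8.8
tool_pos: [0.4258, 0.0243, 0.338]
tool_rot: [-2.927, -1.14, -0.0]
contact_force: [-1.0, 0.1, -1.5]
opening: 0.03
grip_force: 89.0
```

```bash
python3 - <<'E'
from h import *
a=cam('side','s4.png');b0=cv2.imread('pics/t0.png');s0=cv2.imread('pics/s0.png')
s=a['image'];o=ctrl.get_obs();p=o['tool_pos'];print(p,o['tool_rot'],o['contact_force'])
f=p-[0,0,.1119];print('foot pred',proj(a,f))
x,y=270,130
def up(i): return cv2.resize(i[y:y+60,x:x+50],(500,600),interpolation=cv2.INTER_CUBIC)
cv2.imwrite('pics/c4.png',up(s))
# green mask on initial side image: row extents of lip/neck
g=s0[:,:,1].astype(int)-s0[:,:,2]
for r in range(166,190,2):
    c=np.where(g[r,275:315]>12)[0]+275
    if len(c): print(r,c.min(),c.max(),(c.min()+c.max())/2)
t=b0[216:252,218:266].astype(int);gg=t[:,:,1]-t[:,:,2]
w=np.clip(gg-35,0,None);yy,xx=np.mgrid[216:252,218:266];print('ring',gg.max(),(w*xx).sum()/w.sum(),(w*yy).sum()/w.sum())
m=(t.sum(2)<150).astype(np.uint8);print('body',[xx[m>0].min(),xx[m>0].max(),yy[m>0].min(),yy[m>0].max()])
E
```

```text
[0.42587352 0.02419983 0.33818289] [2.92736817e+00 1.13981852e+00 6.04726638e-04] [ 0.08730177  0.42087486 -1.92628292]
foot pred [296.33600152 162.27860388]
168 290 301 295.5
170 288 304 296.0
172 288 304 296.0
174 291 301 296.0
ring 34 nan nan
body [np.int64(226), np.int64(257), np.int64(216), np.int64(249)]<stdin>:14: RuntimeWarning: invalid value encountered in scalar divide
```

View pics/c4.png

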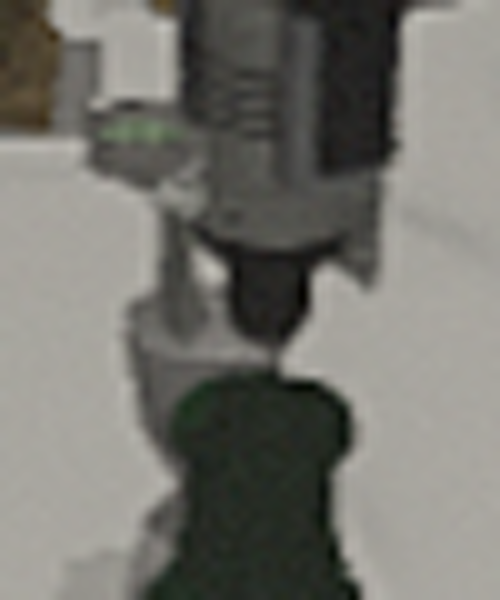

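The plug axis is at crop column about 271 and the lip centre at about 261, so the plug is 1 px (2 mm) too far right (-x). The rows agree: the foot comes down to row 171.5 and the lip centre is at row 171.4. I check the depth (y) with the top view's ring.

```bash
python3 - <<'E'
from h import *
b=cam('top','t4.png')
for th in(14,18,22):
  t=cv2.imread('pics/t0.png').astype(int);gg=t[:,:,1]-t[:,:,2];yy,xx=np.mgrid[:384,:512]
  w=np.clip(gg-th,0,None)*(np.hypot(xx-241,yy-234)<10);u,v=(w*xx).sum()/w.sum(),(w*yy).sum()/w.sum();print(u,v,onz(b,u,v,.204))
t=cv2.imread('pics/t0.png')[190:270,200:280].sum(2);m=(t<200).astype(np.uint8)
n,l,st,c=cv2.connectedComponentsWithStats(m);i=1+st[1:,4].argmax();print(st[i]+[200,190,0,0,0],c[i])
s=b['image'][204:234,145:185].astype(int)
E
```

```text
240.55407098121086 233.97077244258872 [0.42770749 0.02319585 0.204     ]
240.73271276595744 234.03125 [0.42756588 0.02275879 0.204     ]
240.86293206197854 234.00119189511324 [0.42764266 0.02244262 0.204     ]
[225 216  33  34 860] [41.39069767 42.50697674]
```

>>> drive_tool --rows '[[[0.0012,0.0012,0],0],[[0,0,0.005],0],[[0,0,0.005],0],[[0,0,0.005],0],[[0,0,0.003],0],[[0,0,0.002],0],[[0,0,0.002],0],[[0,0,0],0]]'

```text
t: 9.7
tool_pos: [0.4274, 0.0238, 0.3156]
tool_rot: [-2.928, -1.139, 0.0]
contact_force: [0.3, 0.2, -2.2]
opening: 0.0304
grip_force: 89.0
```

>>> drive_tool --rows '[[[0,0,0.001],0],[[0,0,0.001],0],[[0,0,0.001],0],[[0,0,0],0],[[0,0,0],0]]'

```text
t: 10.2
tool_pos: [0.4275, 0.0238, 0.3129]
tool_rot: [2.928, 1.139, 0.0]
contact_force: [0.3, 0.7, -1.2]
opening: 0.03
grip_force: 89.0
```

>>> drive_tool --rows '[[[0,0,0.001],0],[[0,0,0.001],0],[[0,0,0.001],0],[[0,0,0],0],[[0,0,0],0]]'

```text
t: 10.7
tool_pos: [0.4274, 0.0236, 0.31]
tool_rot: [2.928, 1.138, -0.001]
contact_force: [-0.7, -2.0, 0.0]
opening: 0.0298
grip_force: 89.3
```

>>> drive_tool --rows '[[[0,0,0.001],0],[[0,0,0.001],0],[[0,0,0.001],0],[[0,0,0],0],[[0,0,0],0]]'

```text
t: 11.2
tool_pos: [0.4275, 0.0237, 0.307]
tool_rot: [2.928, 1.138, -0.0]
contact_force: [-1.7, -2.1, 2.1]
opening: 0.03
grip_force: 89.5
```

>>> drive_tool --rows '[[[-0.001,0,0],0],[[0,0,0.001],0],[[0,0,0.001],0],[[0,0,0],0],[[0,0,0],0]]'

```text
t: 11.7
tool_pos: [0.4272, 0.0233, 0.3059]
tool_rot: [2.928, 1.139, 0.004]
contact_force: [-0.9, -1.3, 3.9]
opening: 0.0303
grip_force: 89.9
```

>>> drive_tool --rows '[[[0,0,0.001],0],[[0,0,0.001],0],[[0,0,0],0],[[0,0,0],0]]'

```text
t: 12.1
tool_pos: [0.4266, 0.0231, 0.3024]
tool_rot: [-2.928, -1.138, 0.001]
contact_force: [-0.9, -0.6, 0.5]
opening: 0.0299
grip_force: 89.4
```

>>> drive_tool --rows '[[[0,0,0.001],0],[[0,0,0.001],0],[[0,0,0],0],[[0,0,0],0]]'

```text
t: 12.5
tool_pos: [0.4265, 0.0231, 0.3003]
tool_rot: [-2.927, -1.138, 0.001]
contact_force: [-0.8, -0.1, -1.5]
opening: 0.0298
grip_force: 89.3
```

>>> drive_tool --rows '[[[0,0,0.001],0],[[0,0,0.001],0],[[0,0,0],0],[[0,0,0],0]]'

```text
t: 12.9
tool_pos: [0.4267, 0.0231, 0.2988]
tool_rot: [2.928, 1.139, -0.0]
contact_force: [-0.9, -0.7, -0.7]
opening: 0.0304
grip_force: 89.4
```

>>> drive_tool --rows '[[[0,0,0.001],0],[[0,0,0.001],0],[[0,0,0],0],[[0,0,0],0]]'

```text
t: 13.3
tool_pos: [0.4268, 0.0231, 0.2971]
tool_rot: [2.928, 1.139, 0.0]
contact_force: [-0.4, -0.9, 2.6]
opening: 0.03
grip_force: 89.4
```

>>> drive_tool --rows '[[[0,0,0.001],0],[[0,0,0],0],[[0,0,0],0]]'

```text
t: 13.6
tool_pos: [0.4268, 0.023, 0.2961]
tool_rot: [2.928, 1.139, 0.0]
contact_force: [-3.2, -2.5, 3.7]
opening: 0.0303
grip_force: 89.4
```

>>> drive_tool --rows '[[[-0.0007,0,0],0],[[0,0,0.001],0],[[0,0,0],0],[[0,0,0],0]]'

```text
t: 14.0
tool_pos: [0.4266, 0.0228, 0.2958]
tool_rot: [2.928, 1.139, 0.003]
contact_force: [-1.6, -0.2, 6.9]
opening: 0.0302
grip_force: 89.7
```

>>> drive_tool --rows '[[[0,0,0.001],0],[[0,0,0],0],[[0,0,0],0]]'

```text
t: 14.3
tool_pos: [0.4266, 0.0228, 0.2952]
tool_rot: [2.928, 1.139, 0.003]
contact_force: [-2.3, 0.6, 8.4]
opening: 0.03
grip_force: 89.8
```

>>> drive_tool --rows '[[[0,0,0.001],0],[[0,0,0],0],[[0,0,0],0]]'

```text
t: 14.6
tool_pos: [0.4267, 0.0228, 0.2949]
tool_rot: [2.928, 1.139, 0.004]
contact_force: [-3.2, -0.1, 10.5]
opening: 0.03
grip_force: 90.1
```

>>> drive_tool --rows '[[[0,0,0.001],0],[[0,0,0],0],[[0,0,0],0]]'

```text
t: 14.9
tool_pos: [0.4268, 0.0228, 0.2948]
tool_rot: [2.927, 1.139, 0.004]
contact_force: [-4.7, 0.3, 12.8]
opening: 0.0301
grip_force: 90.4
```

>>> drive_tool --rows '[[[0,0,0.001],0],[[0,0,0.001],0],[[0,0,0],0],[[0,0,0],0]]'

```text
t: 15.3
tool_pos: [0.4271, 0.0229, 0.2947]
tool_rot: [2.927, 1.139, 0.006]
contact_force: [-7.3, 0.3, 20.4]
opening: 0.0299
grip_force: 90.9
```

>>> drive_tool --rows '[[[0,0,0.001],0],[[0,0,0],0],[[0,0,0],0],[[0,0,0],0]]'

```text
t: 15.7
tool_pos: [0.4273, 0.0229, 0.2946]
tool_rot: [2.926, 1.139, 0.008]
contact_force: [-7.3, 1.1, 23.1]
opening: 0.0303
grip_force: 91.1
```

The press is about 24 N and the stopper is rigid at origin height about 0.183. A quick look at the claws before pulling.

```bash
python3 - <<'E'
from h import *
a=cam('side');s=a['image'];o=ctrl.get_obs();print(o['tool_pos'],o['contact_force'])
cv2.imwrite('pics/c5.png',cv2.resize(cv2.convertScaleAbs(s[140:220,255:335],alpha=1.6),(560,560),interpolation=cv2.INTER_CUBIC))
E
```

```text
[0.42730489 0.02284009 0.29462939] [-8.25456163  0.31542324 22.1488613 ]
```

View pics/c5.png

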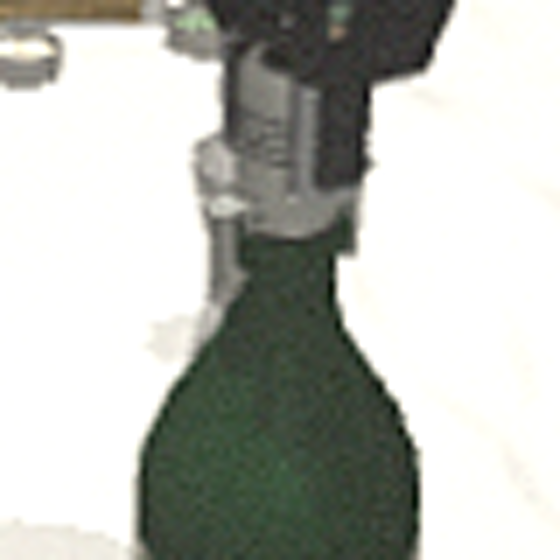

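The flange sits on the lip, and the claws reach down beside the neck at crop (225,290) and (345,240). I unload in small steps, then pull.

>>> drive_tool --rows '[[[0,0,-0.001],0],[[0,0,-0.001],0],[[0,0,-0.001],0],[[0,0,-0.001],0],[[0,0,0],0],[[0,0,0],0],[[0,0,0],0]]'

```text
t: 16.45
tool_pos: [0.4267, 0.0228, 0.2949]
tool_rot: [2.928, 1.139, 0.004]
contact_force: [-3.5, -0.6, 10.5]
opening: 0.03
grip_force: 89.7
```

>>> drive_tool --rows '[[[0,0,-0.001],0],[[0,0,-0.001],0],[[0,0,0],0],[[0,0,0],0],[[0,0,0],0]]'

```text
t: 16.95
tool_pos: [0.4266, 0.0228, 0.2959]
tool_rot: [2.928, 1.139, 0.003]
contact_force: [-1.0, -0.9, 6.3]
opening: 0.0298
grip_force: 89.6
```

>>> drive_tool --rows '[[[0,0,-0.001],0],[[0,0,-0.001],0],[[0,0,0],0],[[0,0,0],0],[[0,0,0],0]]'

```text
t: 17.45
tool_pos: [0.4263, 0.0227, 0.2965]
tool_rot: [-2.928, -1.139, -0.001]
contact_force: [2.9, -0.3, -0.4]
opening: 0.03
grip_force: 89.1
```

>>> drive_tool --rows '[[[0,0,-0.001],0],[[0,0,0],0],[[0,0,0],0],[[0,0,0],0]]'

```text
t: 17.85
tool_pos: [0.4259, 0.0227, 0.2972]
tool_rot: [-2.927, -1.138, 0.001]
contact_force: [3.0, 0.5, -4.1]
opening: 0.03
grip_force: 88.9
```

>>> drive_tool --rows '[[[0,0,-0.0005],0],[[0,0,-0.0005],0],[[0,0,0],0],[[0,0,0],0],[[0,0,0],0]]'

```text
t: 18.35
tool_pos: [0.4258, 0.0227, 0.298]
tool_rot: [-2.927, -1.138, 0.003]
contact_force: [1.2, 1.5, -10.3]
opening: 0.0299
grip_force: 89.1
```

>>> drive_tool --rows '[[[0,0,-0.0005],0],[[0,0,-0.0005],0],[[0,0,0],0],[[0,0,0],0],[[0,0,0],0]]'

```text
t: 18.85
tool_pos: [0.4257, 0.0227, 0.2988]
tool_rot: [-2.927, -1.138, 0.003]
contact_force: [1.0, 0.5, -17.3]
opening: 0.0298
grip_force: 89.5
```

>>> drive_tool --rows '[[[0,0,0.0008],0],[[0,0,0],0],[[0,0,0],0],[[0,0,0],0],[[0,0,0],0]]'

```text
t: 19.35
tool_pos: [0.426, 0.0227, 0.2988]
tool_rot: [-2.928, -1.139, 0.001]
contact_force: [0.7, -0.0, -16.7]
opening: 0.0302
grip_force: 89.6
```

```bash
python3 - <<'E'
from h import *
for i in range(6):
    vision.get_image('side') ;o=ctrl.get_obs();print(o['t'],o['tool_pos'],o['contact_force'])
E
```

```text
19.4 [0.42603471 0.02262306 0.2988056 ] [ -0.34277731   0.22436219 -17.04928299]
19.45 [0.42604214 0.02263402 0.29882615] [  0.24077151   0.22338309 -17.09067837]
19.5 [0.42603457 0.02262594 0.2988025 ] [ -0.64661911  -0.51442691 -17.60828182]
19.55 [0.42605854 0.02262648 0.29884692] [  0.61666429   0.2431019  -17.78600711]
19.6 [0.42606396 0.02263862 0.29885104] [  1.1135648    0.66293855 -17.63365653]
19.65 [0.42606101 0.02262362 0.2988246 ] [  0.09081649   1.11696184 -18.34872001]
```

>>> drive_tool --rows '[[[0,0,0.001],0],[[0,0,0],0],[[0,0,0],0]]'

```text
t: 19.95
tool_pos: [0.4263, 0.0226, 0.2985]
tool_rot: [2.928, 1.139, 0.001]
contact_force: [-0.2, 0.3, -15.0]
opening: 0.0297
grip_force: 89.7
```

>>> drive_tool --rows '[[[0,0,0.001],0],[[0,0,0],0],[[0,0,0],0]]'

```text
t: 20.25
tool_pos: [0.4264, 0.0226, 0.2979]
tool_rot: [2.927, 1.139, 0.002]
contact_force: [-0.5, 0.0, -10.0]
opening: 0.0298
grip_force: 90.1
```

>>> drive_tool --rows '[[[0,0,0],0],[[0,0,0],0],[[0,0,0],0]]'

```text
t: 20.55
tool_pos: [0.4264, 0.0226, 0.2977]
tool_rot: [2.928, 1.139, 0.001]
contact_force: [-0.1, 0.8, -9.6]
opening: 0.0296
grip_force: 90.2
```

>>> drive_tool --rows '[[[0,0,0],0],[[0,0,0],0],[[0,0,0],0],[[0,0,0],0]]'

```text
t: 20.95
tool_pos: [0.4264, 0.0226, 0.2975]
tool_rot: [2.928, 1.138, 0.001]
contact_force: [0.1, 0.0, -7.3]
opening: 0.0299
grip_force: 90.3
```

The earlier pull overshot to about 16 N, which is below lift-off. There is time, so I ease off and repeat it cleanly at about 10 N.

>>> drive_tool --rows '[[[0,0,0.0005],0],[[0,0,0],0],[[0,0,0],0],[[0,0,0],0]]'

```text
t: 21.35
tool_pos: [0.4264, 0.0226, 0.2971]
tool_rot: [2.928, 1.139, 0.001]
contact_force: [-0.5, 1.0, -3.8]
opening: 0.0298
grip_force: 90.6
```

>>> drive_tool --rows '[[[0,0,0],0],[[0,0,0],0],[[0,0,0],0],[[0,0,0],0]]'

```text
t: 21.75
tool_pos: [0.4264, 0.0226, 0.297]
tool_rot: [2.928, 1.139, 0.001]
contact_force: [0.0, 1.8, -4.0]
opening: 0.0301
grip_force: 90.9
```

>>> drive_tool --rows '[[[0,0,-0.0002],0],[[0,0,-0.0002],0],[[0,0,-0.0002],0],[[0,0,0],0],[[0,0,0],0]]'

```text
t: 22.25
tool_pos: [0.4263, 0.0226, 0.2972]
tool_rot: [2.928, 1.139, 0.001]
contact_force: [1.4, -0.2, -4.7]
opening: 0.0299
grip_force: 90.9
```

>>> drive_tool --rows '[[[0,0,-0.0002],0],[[0,0,0],0],[[0,0,0],0],[[0,0,0],0]]'

```text
t: 22.65
tool_pos: [0.4262, 0.0226, 0.2973]
tool_rot: [2.928, 1.139, -0.0]
contact_force: [2.4, 1.3, -5.9]
opening: 0.0298
grip_force: 90.8
```

>>> drive_tool --rows '[[[0,0,-0.0003],0],[[0,0,-0.0003],0],[[0,0,-0.0002],0],[[0,0,0],0]]'

```text
t: 23.05
tool_pos: [0.426, 0.0226, 0.2977]
tool_rot: [-2.928, -1.139, 0.001]
contact_force: [2.2, -0.4, -7.8]
opening: 0.03
grip_force: 90.4
```

>>> drive_tool --rows '[[[0,0,-0.0002],0],[[0,0,0],0],[[0,0,0],0]]'

```text
t: 23.35
tool_pos: [0.426, 0.0226, 0.2979]
tool_rot: [-2.928, -1.139, 0.001]
contact_force: [1.4, -0.1, -9.8]
opening: 0.0296
grip_force: 90.3
```

>>> drive_tool --rows '[[[0,0,0],0],[[0,0,0],0],[[0,0,0],0]]'

```text
t: 23.65
tool_pos: [0.426, 0.0227, 0.298]
tool_rot: [-2.928, -1.139, 0.001]
contact_force: [2.3, -0.6, -11.2]
opening: 0.03
grip_force: 90.2
```

>>> drive_tool --rows '[[[0,0,0],0],[[0,0,0],0],[[0,0,0],0]]'

```text
t: 23.95
tool_pos: [0.4261, 0.0227, 0.2981]
tool_rot: [-2.928, -1.139, 0.001]
contact_force: [1.2, -0.8, -11.1]
opening: 0.0296
grip_force: 90.1
```

Steady at about 10 N net. I hold a bit longer, then ease off.

>>> drive_tool --rows '[[[0,0,0.0001],0],[[0,0,0],0],[[0,0,0],0],[[0,0,0],0],[[0,0,0],0]]'

```text
t: 24.45
tool_pos: [0.4261, 0.0226, 0.2982]
tool_rot: [-2.928, -1.139, 0.0]
contact_force: [1.3, -1.4, -12.3]
opening: 0.0297
grip_force: 90.1
```

>>> drive_tool --rows '[[[0,0,0.0004],0],[[0,0,0.0004],0],[[0,0,0.0004],0],[[0,0,0.0002],0],[[0,0,0],0],[[0,0,0],0]]'

```text
t: 25.05
tool_pos: [0.4264, 0.0226, 0.2975]
tool_rot: [2.928, 1.139, 0.001]
contact_force: [0.6, 0.8, -7.2]
opening: 0.0298
grip_force: 90.4
```

>>> drive_tool --rows '[[[0,0,0.0003],0],[[0,0,0.0002],0],[[0,0,0],0],[[0,0,0],0],[[0,0,0],0],[[0,0,0],0]]'

```text
t: 25.65
tool_pos: [0.4264, 0.0226, 0.2969]
tool_rot: [2.928, 1.139, 0.001]
contact_force: [0.7, 0.5, -3.3]
opening: 0.0298
grip_force: 91.0
```

>>> drive_tool --rows '[[[0,0,0],0],[[0,0,0],0],[[0,0,0],0],[[0,0,0],0]]'

```text
t: 26.05
tool_pos: [0.4264, 0.0226, 0.2968]
tool_rot: [2.928, 1.139, 0.001]
contact_force: [1.0, 1.2, -1.9]
opening: 0.0299
grip_force: 91.0
```

>>> drive_tool --rows '[[[0,0,0],0],[[0,0,0],0],[[0,0,0],0]]' --grip_force 20

```text
t: 26.35
tool_pos: [0.4264, 0.0226, 0.2967]
tool_rot: [2.928, 1.138, 0.001]
contact_force: [0.6, 0.4, -1.8]
opening: 0.0298
grip_force: 91.1
```

>>> drive_tool --rows '[[[0,0,0],0],[[0,0,0],0],[[0,0,0],0],[[0,0,0],0],[[0,0,0],0],[[0,0,0],0],[[0,0,0],0],[[0,0,0],0]]' --jaw 0

```text
t: 27.15
tool_pos: [0.4262, 0.0226, 0.2964]
tool_rot: [-2.928, -1.139, 0.0]
contact_force: [0.7, -0.2, -0.5]
opening: 0.0848
grip_force: 0.0
```

>>> drive_tool --rows '[[[0,0,-0.005],0],[[0,0,-0.01],0],[[0,0,-0.02],0],[[0,0,-0.02],0],[[0,0,-0.02],0],[[0,0,-0.02],0],[[0,0,-0.01],0],[[0,0,0],0],[[0,0,0],0]]'

```text
t: 28.05
tool_pos: [0.4261, 0.0226, 0.401]
tool_rot: [-2.928, -1.139, 0.001]
contact_force: [-0.4, 0.4, -0.5]
opening: 0.0855
grip_force: 0.0
```

```bash
python3 - <<'E'
from h import *
a=cam('side','s6.png');s=a['image'];o=ctrl.get_obs();print(o['t'],o['tool_pos'],o['contact_force'],o['opening'])
cv2.imwrite('pics/c6.png',cv2.resize(cv2.convertScaleAbs(s[130:270,225:365],alpha=1.5),(600,600),interpolation=cv2.INTER_CUBIC))
E
```

```text
28.1 [0.42595328 0.02265961 0.40032258] [-0.29691682 -0.73479018  0.66235016] 0.08545020050911545
```

View pics/c6.png

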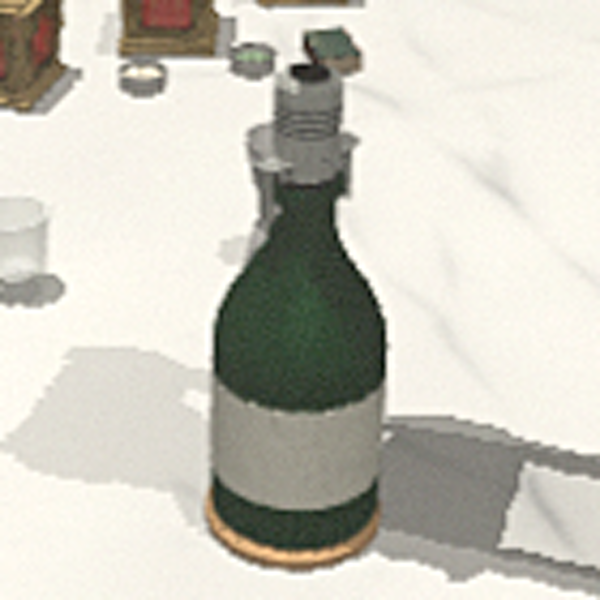

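The stopper (310,110) sits upright on the lip and the bottle stands on its coaster (295,545), with the gripper clear of both. I hand the job in.

```bash
python3 -c "
from station import ctrl
print(ctrl.finish_job())"
```

```text
the job is handed in; nothing more can be done
None
```

The bottle is closed: the stopper went home under about 24 N and held a roughly 10 N upward pull for about a second; a first pull overshot to about 16 N, still under the 18 N lift-off. The bottle is upright on its coaster, the other bar things were not touched, and the job is handed in at about 28 s.

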